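# Push home the pins of a card pattern, grain line first

## Robot

A 6-joint arm with a two-finger parallel gripper is mounted at the origin on the work surface. World frame = base frame: x ahead of the robot, y to its left, z up, the work surface at z = 0. Lengths are in mm, angles in rad, forces in N, time in s.
With the tool pointing down it reaches from about 350 to 925 mm from the base axis. Payload 6.4 kg.
Tool frame: the origin (TCP) lies on the centre line of the jaws, within the pads' length; the fingertips stand 22 mm ahead of it and the grasp point (between the pads) lies 3 mm ahead of it; y points along the fingers, z is the direction in which the jaws open and shut, and the axes are right-handed (so a half turn about y gives the same grasp; the last joint's range is limited). The gripper opens to 94 mm and grips with 3 to 60 N. Pads are 16 mm wide; open, the fingers measure 119 mm over their backs; the gripper's body (75 mm by 177 mm) begins 78 mm behind the grasp point.
Start: joints at [1.156, 0.245, 1.558, -0, 1.339, -0.174], TCP at [155.008, 631.258, 227.455] pointing down, gripper open.
Joint ranges: [-3.13, 3.13], [-1.02, 2.26], [0.13, 2.54], [-0.95, 4.09], [0.21, 2.88], [-2.74, 2.74]. Speed limits (rad/s): [2.57, 2.57, 3.14, 3.14, 3.14, 3.14].

## Interface

Orientations are given as a 3x3 rotation matrix whose columns are the frame's x, y, z axes.
In Python, from bench import ctrl gives the robot as it stands. The module is installed in compiled form; this text tells all that it offers.
- The arm moves only by the tool send_rows, never from a script. Its argument "moves" is a list that holds one entry, the list of rows, each a list of 7 numbers: the turn, a rotation vector about the world's x, y, z in units of 8 degrees (1.0 is 8 degrees), then the shift along the world's x, y, z in units of 40 mm (1.0 is 40 mm), then the opening, from 0 (shut) to 1 (fully open). A call has exactly 8 rows; each row is the pose to reach, as a shift and turn from the pose measured when the call began; what a row does not reach only later rows make up. A row lasts 1/8 s, in which the tool goes at most 62.5 mm and 10.7 degrees, less where a joint would pass 70% of its speed; a pose out of reach is approached as far as the arm can. A call with a gripper value outside its range is refused whole. The fingers move at their own pace and stop on an object; "force" is the grip in N (left out, the last holds). Time passes only in rows, so rows that repeat a pose let the fingers close, or fill a call up. It gives the time, the measured TCP pose, the force and the opening at its end, in the units of the state.
- ctrl.get_obs(): the state, without advancing time (a new reading comes with each control period).
- ctrl.snapshot(name): name is "scene" or "side" or "wrist"; returns a dict with "color" (400x640x3 uint8, red, green, blue), "mtx" (3x3 intrinsics, pixels), "world_to_cam" (4x4, takes a point from world to camera coordinates). Camera axes: x right, y down, z forward; pixel columns grow to the right and rows downward; lengths in mm; the calibration is good to about 2 mm. The wrist camera is an equidistant fisheye: a pixel r from the principal point sees the ray r / f radians off the axis. A picture is of the moment at which its call begins. There is no depth.
- ctrl.hand_in(): hands the job in, once; it reports no verdict.
The state is a dict: "clock": time; "joint_pos": joint angles; "joint_velocities": joint speeds; "effort": joint torques, N m; "eef_pos": TCP position; "eef_rot": TCP orientation; "ft_force": force on the tool from outside, world axes, zero at the start; "torque": the same for the moment, N m; "finger_gap": finger opening in mm.
Only numpy, scipy, OpenCV 4.12 (cv2) and the standard library are available. Lean on these libraries where they do the work, as an engineer would, in place of code of your own. Each camera call takes 0.05 s, during which the arm holds its last target. There are 200 camera calls.

## Task

The card pattern on the cork board is to be traced, so pin it down: with your fingertips, gently push the pin at the neck end of the grain line (the long drawn arrow) fully home, then the pin at its hem end, then the pin at the underarm corner. Leave the pin at the shoulder tip standing as it is, because that corner still has to be lifted. Pull no pin out, and leave the weights, the chalk and everything else where they lie.

Things in the scene. Friction and masses are not known exactly. Their poses are not given: they have to be found in the camera images.
- board: cork pinning board, 360 x 400 x 15 mm, lying flat on the table and fixed to it; origin at the centre of its underside, z up
- card: manila card pattern (child's bodice front), 270 x 170 x 2 mm, fixed flat on the board, turned any way; top face 17 mm above the table. Origin: centre of underside; x runs along the grain line (drawn, 180 mm, arrowhead at each end) from the wide straight hem (x -135 mm) to the narrow neck and shoulder end (+135). Centre front edge y -85, side seam and armhole side +85
- pin_neck_top (a point): centre of the flat top (16 mm across) of the large push pin at the neck end of the grain line, in card frame (85, -20) mm. Black head 20 mm high, waisted, 18 mm collar at its foot, steel point in card and cork; the four pins are alike. Moves with the pin
- pin_neck (a joint): height of the collar of that pin above the card's top face, in m: 0 is fully home (collar on the card), it starts 0.007 to 0.010 proud, and more means it is being pulled out. The pin slides straight down against about 5 N of steady friction, stays where it is left and stops at 0; the cork under it yields 1 mm per 10 N and springs back
- pin_hem_top (a point): centre of the flat top (16 mm across) of the large push pin at the hem end of the grain line, in card frame (-95, -20) mm. Black head 20 mm high, waisted, 18 mm collar at its foot, steel point in card and cork; the four pins are alike. Moves with the pin
- pin_hem (a joint): height of the collar of that pin above the card's top face, in m: 0 is fully home (collar on the card), it starts 0.007 to 0.010 proud, and more means it is being pulled out. The pin slides straight down against about 5 N of steady friction, stays where it is left and stops at 0; the cork under it yields 1 mm per 10 N and springs back
- pin_underarm_top (a point): centre of the flat top (16 mm across) of the large push pin at the underarm corner, where the armhole curve meets the side seam, in card frame (14, 66) mm. Black head 20 mm high, waisted, 18 mm collar at its foot, steel point in card and cork; the four pins are alike. Moves with the pin
- pin_underarm (a joint): height of the collar of that pin above the card's top face, in m: 0 is fully home (collar on the card), it starts 0.007 to 0.010 proud, and more means it is being pulled out. The pin slides straight down against about 5 N of steady friction, stays where it is left and stops at 0; the cork under it yields 1 mm per 10 N and springs back
- pin_shoulder_top (a point): centre of the flat top (16 mm across) of the large push pin at the shoulder tip, where the shoulder edge meets the armhole curve, in card frame (98, 34) mm; it is to stay standing. Black head 20 mm high, waisted, 18 mm collar at its foot, steel point in card and cork; the four pins are alike. Moves with the pin
- pin_shoulder (a joint): height of the collar of that pin above the card's top face, in m: 0 is fully home (collar on the card), it starts 0.007 to 0.010 proud, and more means it is being pulled out. The pin slides straight down against about 5 N of steady friction, stays where it is left and stops at 0; the cork under it yields 1 mm per 10 N and springs back
- weight_large: steel pattern weight on the card, disc 50 mm across and 22 mm high with a small knob, 42 mm high in all; origin at the centre of its underside
- weight_small: plain steel disc weight on the card, 38 mm across, 20 mm high; origin at the centre of its underside
- chalk: flat piece of tailor's chalk on the card, 42 x 34 x 7 mm; origin at the centre of its underside
- spool: spool of blue thread standing on the far left corner of the board, 30 mm across, 46 mm high; origin at the centre of its underside
- pincushion: red domed pincushion on a wooden foot, on the far right corner of the board, 64 mm across, 37 mm high (its pins reach 54 mm); origin at the centre of its underside
- shears: pair of tailor's shears lying on the table to the left of the board, 250 x 95 x 12 mm; origin under the pivot, x axis towards the points
- thread_cone: dark cone of thread standing on the table to the right of the board, 68 mm across, 135 mm high; origin at the centre of its underside
- awl: awl lying on the table to the right of the board, 146 mm long, wooden handle 26 mm thick; origin underneath at mid length, x axis towards the point

How it is judged (in metres and radians):
On the way, in this order (a step that is already met when the one before it is completed fails the run):
1. the pin at the neck end of the grain line is fully home (value of joint pin_neck below 0.002 m), for 0.1 s.
2. the pin at the hem end of the grain line is fully home (value of joint pin_hem below 0.002 m), for 0.1 s.
3. the pin at the underarm corner is fully home (value of joint pin_underarm below 0.002 m), for 0.1 s.
At the end, for the whole second after the job is handed in: The neck, hem and underarm pins are home, their collars within 2 mm of the card; the shoulder pin still stands, its collar 5.5 to 12.5 mm above the card; weights, chalk, spool, pincushion, shears, thread cone and awl are within 15 mm of where they were (value of joint each of pin_neck, pin_hem, pin_underarm below 0.002 m and value of joint pin_shoulder between 0.0055 and 0.0125 m and distance of each of weight_large, weight_small, chalk, spool, pincushion, shears, thread_cone, awl from where it was at the start of the episode below 0.015 m); the robot touches nothing.
It fails at once if a pin is pushed down out of order (hem before neck is home, or underarm before hem is home) ((value of joint pin_hem below 0.0055 m and value of joint pin_neck above 0.002 m) or (value of joint pin_underarm below 0.0055 m and value of joint pin_hem above 0.002 m)).
It fails at once if the shoulder pin is pushed down (value of joint pin_shoulder below 0.0055 m).
It fails at once if a pin is pulled up out of the card by more than 2.5 mm (value of joint any of pin_neck, pin_hem, pin_underarm, pin_shoulder above 0.0125 m).
It fails at once if the pattern or a pin is pressed harder than 30 N (contact force between any of the fingers, the arm and card above 30 N).
It fails at once if a weight, the chalk or another loose thing is moved or lifted by more than 15 mm (distance of any of weight_large, weight_small, chalk, spool, pincushion, shears, thread_cone, awl from where it was at the start of the episode above 0.015 m).
It also fails if it takes over 40 s, if anything falls off the work surface, if the arm or the gripper's body presses on something with over 40 N, if the wrist force passes 120 N, or if a joint passes its speed limit or range.

## Working session

There is one attempt and no reset: what is moved stays moved. The work goes in short steps, Python scripts to look and compute and a tool call to move; the robot and the scene stay as the last step left them, time stands still between calls to the robot, and variables do not carry over. Pictures are saved under pics/ and viewed, about 8 in all and at most 12, crops included, and the job is handed in when it is done.

Besides the shell and the picture viewer there is one more tool, called after "Call:" as name(argument=value, ...) on one line, values as JSON. send_rows: Moves the arm, as the interface text tells. Its arguments: {"type":"object","properties":{"moves":{"type":"array","items":{"type":"array","items":{"type":"array","items":{"type":"number"}}}},"force":{"type":"number"}},"required":["moves"]}

```bash
mkdir -p pics; python3 - <<'E'
from bench import ctrl
import cv2,numpy as np,pickle
o=ctrl.get_obs();print({k:np.round(v,3).tolist() for k,v in o.items()})
d={}
for n in("scene","side","wrist"):
    s=ctrl.snapshot(n);d[n]=s;cv2.imwrite(f"pics/{n}0.png",s["color"][:,:,::-1]);print(n,np.round(s["mtx"],1).tolist(),np.round(s["world_to_cam"],3).tolist())
pickle.dump(d,open("s0.pkl","wb"))
E
```

```text
{'clock': 0.0, 'joint_pos': [1.156, 0.246, 1.559, -0.0, 1.339, -0.174], 'joint_velocities': [0.001, -0.001, 0.0, 0.001, -0.001, 0.002], 'effort': [0.0, -41.583, -31.46, 0.069, 0.033, -0.0], 'eef_pos': [154.771, 630.743, 226.393], 'eef_rot': [[0.971, -0.001, 0.238], [-0.238, -0.002, 0.971], [-0.0, -1.0, -0.002]], 'ft_force': [0.212, -0.401, 0.021], 'torque': [0.009, 0.027, 0.053], 'finger_gap': 94.323}
scene [[426.7, 0.0, 320.4], [0.0, 426.7, 202.9], [0.0, 0.0, 1.0]] [[0.725, 0.689, 0.005, -382.111], [0.589, -0.616, -0.523, -274.379], [-0.357, 0.382, -0.852, 1784.828], [0.0, 0.0, 0.0, 1.0]]
side [[380.7, 0.0, 319.5], [0.0, 380.7, 202.8], [0.0, 0.0, 1.0]] [[0.784, -0.621, -0.006, -418.911], [-0.477, -0.597, -0.645, 309.049], [0.397, 0.509, -0.764, 1174.199], [0.0, 0.0, 0.0, 1.0]]
wrist [[309.7, 0.0, 318.2], [0.0, 309.7, 202.9], [0.0, 0.0, 1.0]] [[0.24, 0.971, -0.001, -649.581], [0.935, -0.23, 0.269, -27.005], [0.261, -0.066, -0.963, 390.918], [0.0, 0.0, 0.0, 1.0]]
```

View pics/scene0.png

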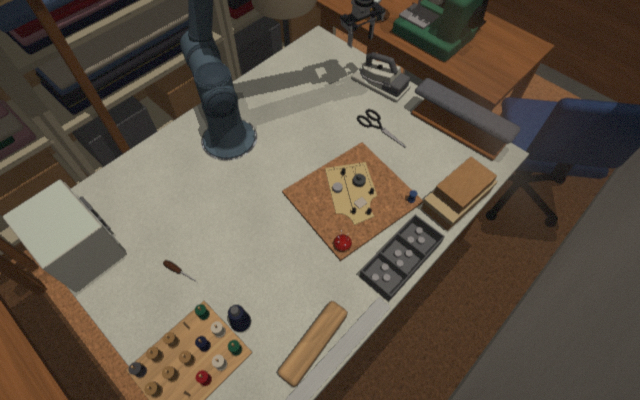

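View pics/side0.png

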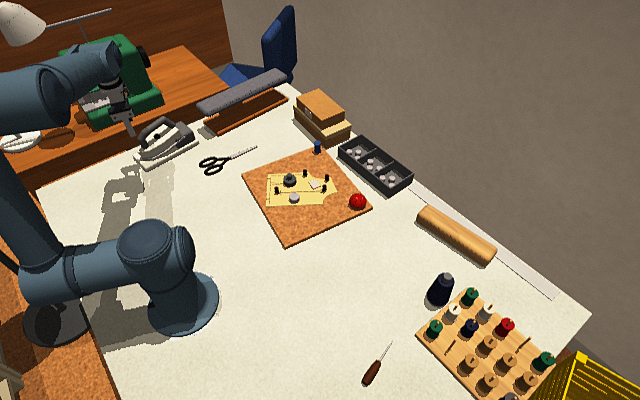

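The scene view shows the board around (350,200) and the card at (352,192). The side view shows the board around (308,197) and the card at (300,188). I'll enlarge both.

```bash
cat > h.py <<'E'
import numpy as np,pickle,cv2
def ray(s,u,v,z,fish=False):
    K=s["mtx"];T=s["world_to_cam"];R=T[:3,:3];c=-R.T@T[:3,3]
    a=(u-K[0,2])/K[0,0];b=(v-K[1,2])/K[1,1];r=np.hypot(a,b)
    d=np.array([a,b,1.]) if not fish else np.array([a*np.sinc(r/np.pi),b*np.sinc(r/np.pi),np.cos(r)])
    d=R.T@d;return c+d*(z-c[2])/d[2]
E
python3 - <<'E'
from h import *
d=pickle.load(open("s0.pkl","rb"))
a=cv2.resize(d["scene"]["color"][155:230,310:410],(800,600),interpolation=2)[:,:,::-1]
b=cv2.resize(d["side"]["color"][155:225,255:350],(800,590),interpolation=2)[:,:,::-1]
cv2.imwrite("pics/z1.png",cv2.resize(np.hstack([a[:590],b]),(800,590//2)))
cv2.imwrite("pics/sidez.png",b)
print(ray(d["scene"],352,192,17),ray(d["side"],302,188,17))
E
```

```text
[558.66155617 141.16540666  17.        ] [563.30111319 144.39252158  17.        ]
```

View pics/sidez.png

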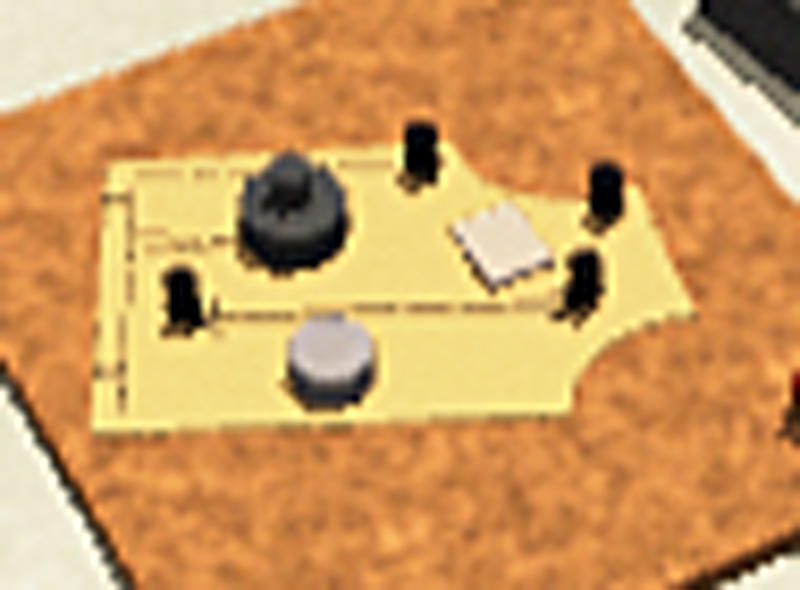

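The side crop shows the layout. The hem pin is at (182,290), the neck pin at (583,280), the shoulder pin at (606,185) and the underarm pin at (420,145). Large weight is at (290,215), the chalk at (500,245) and the small weight at (330,360). Next I'll bring the wrist camera over the card with the jaws shut.

Call:
send_rows(moves=[[[0, 0, 0, 0.7, -0.75, 0, 0], [0, 0, 0, 1.6, -1.75, 0, 0], [0, 0, 0, 2.6, -2.8, 0, 0], [0, 0, 0, 3.6, -3.9, 0, 0], [0, 0, 0, 4.6, -5, 0, 0], [0, 0, 0, 5.6, -6.1, 0, 0], [0, 0, 0, 6.6, -7.2, 0, 0], [0, 0, 0, 7.4, -8, 0, 0]]], force=20)

```text
clock: 1.15
eef_pos: [452.0, 308.9, 226.5]
eef_rot: [[0.971, -0.001, 0.24], [-0.24, -0.001, 0.971], [-0.0, -1.0, -0.002]]
ft_force: [0.1, -0.3, -0.6]
finger_gap: 17.4
```

Call:
send_rows(moves=[[[0, 0, 0, 0.8, -0.9, -0.1, 0], [0, 0, 0, 1.7, -1.9, -0.3, 0], [0, 0, 0, 2.6, -2.9, -0.5, 0], [0, 0, 0, 3.4, -3.7, -0.7, 0], [0, 0, 0, 4.0, -4.4, -0.9, 0], [0, 0, 0, 4.2, -4.6, -1, 0], [0, 0, 0, 4.2, -4.6, -1, 0], [0, 0, 0, 4.2, -4.6, -1, 0]]])

```text
clock: 2.15
eef_pos: [619.3, 126.0, 186.7]
eef_rot: [[0.971, -0.001, 0.239], [-0.239, -0.001, 0.971], [-0.0, -1.0, -0.001]]
ft_force: [-0.2, -0.9, 0.3]
finger_gap: 0.6
```

```bash
python3 - <<'E'
from bench import ctrl
import cv2,numpy as np,pickle
s=ctrl.snapshot("wrist");o=ctrl.get_obs();s["obs"]=o;pickle.dump(s,open("w1.pkl","wb"))
cv2.imwrite("pics/w1.png",s["color"][:,:,::-1]);print(o["clock"],o["eef_pos"],o["ft_force"],o["finger_gap"])
E
```

```text
2.2 [619.39125719 126.07216797 186.89568605] [ 0.50204242 -0.37693922 -0.13431622] 0.550763236923751
```

View pics/w1.png

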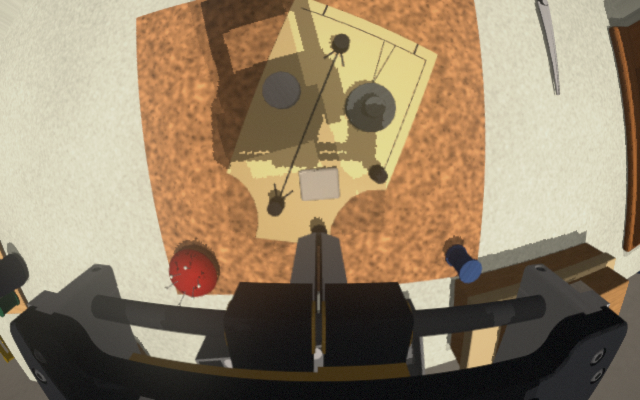

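The wrist view shows the pin heads: hem (341,42), neck (276,205), underarm (378,174) and shoulder (318,225), the last partly by the fingertips. Zooming in for the top centres, with a rigid fit as a check.

```bash
cat >> h.py <<'E'
C=np.array([[85,-20],[-95,-20],[14,66],[98,34]],float)
def fit(P,C=C):
    a=C.mean(0);b=P.mean(0);U,_,V=np.linalg.svd((C-a).T@(P-b));R=(U@V).T
    return R,b-R@a
E
python3 - <<'E'
from h import *
s=pickle.load(open("w1.pkl","rb"));im=s["color"]
px=[(276,205),(341,42),(378,174),(318,225)];t=[]
for u,v in px:
    u0,v0=u-18,max(v-18,0);t.append(cv2.resize(im[v0:v0+36,u0:u0+36],(396,396),interpolation=1)[:,:,::-1]);print(u0,v0)
t=np.clip(np.vstack([np.hstack(t[:2]),np.hstack(t[2:])]).astype(float)*1.6,0,255);cv2.imwrite("pics/z2.png",cv2.resize(t,(600,600)))
P=np.array([ray(s,u,v,45,True)[:2] for u,v in px]);R,tt=fit(P);print(P,R,tt);print(P-(C@R.T+tt))
E
```

```text
258 187
323 24
360 156
300 207
[[616.17105606  83.31203335]
 [475.26538994 184.21411912]
 [609.56714527 189.64817502]
 [646.92849765 119.3154243 ]] [[ 0.80782153  0.58942716]
 [-0.58942716  0.80782153]] [557.54216584 147.03550763]
[[ 1.75260354  2.53426498]
 [ 6.25481252 -2.66053825]
 [ 1.81328539 -2.45157322]
 [-9.82070145  2.57784649]][ WARN:0@0.097] global loadsave.cpp:1063 imwrite_ Unsupported depth image for selected encoder is fallbacked to CV_8U.
```

View pics/z2.png

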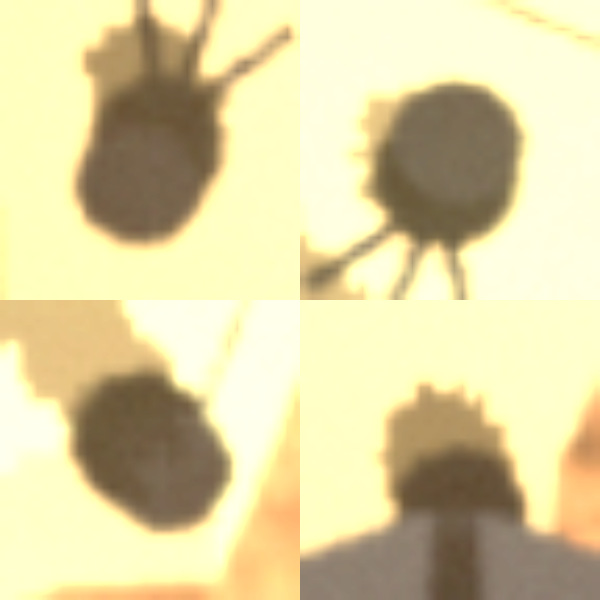

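The crops show the top discs at about neck (274.8,209.2), hem (341.6,41.4) and underarm (381.6,176.4). The shoulder top is hidden by the fingers. Refitting with three pins.

```bash
python3 - <<'E'
from h import *
s=pickle.load(open("w1.pkl","rb"));K=s["mtx"]
px=[(274.8,209.2),(341.6,41.4),(381.6,176.4)]
for z in(45,):
  P=np.array([ray(s,u,v,z,True)[:2] for u,v in px]);R,t=fit(P,C[:3]);print(P,np.degrees(np.arctan2(R[1,0],R[0,0])),"\nres",P-(C[:3]@R.T+t),"\nall",C@R.T+t)
d=pickle.load(open("s0.pkl","rb"))
for n,ps in(("side",[(583,258),(182,274),(420,130),(606,172)]),):
  P=np.array([ray(d[n],255+u*95/800,155+v*70/590,45)[:2] for u,v in ps]);R,t=fit(P);print(n,P,"\nres",P-(C@R.T+t),"\nall",C@R.T+t)
T=s["world_to_cam"];print(-T[:3,:3].T@T[:3,3],s["obs"]["eef_pos"])
E
```

```text
[[620.13083138  80.89418373]
 [474.79088694 184.92412967]
 [612.7746835  192.73054159]] -35.46226995670671 
res [[-0.6161676  -0.06588342]
 [ 0.65348162 -0.46594777]
 [-0.03731401  0.53183119]] 
all [[620.74699898  80.96006715]
 [474.13740532 185.39007744]
 [612.81199751 192.1987104 ]
 [662.66447272 117.40077784]]
side [[621.27300819  80.78596861]
 [476.26672693 184.41974667]
 [612.89997593 190.4009131 ]
 [662.90056963 115.78705956]] 
res [[-0.01491514  1.05559476]
 [ 1.24998782 -0.2141098 ]
 [-0.81264421 -0.59317803]
 [-0.42242846 -0.24830693]] 
all [[621.28792333  79.73037385]
 [475.01673911 184.63385647]
 [613.71262014 190.99409113]
 [663.32299809 116.03536649]]
[543.39534574 145.33815067 343.12924873] [619.39125719 126.07216797 186.89568605]
```

Both views agree to about 1.5 mm: neck (621,80.5), hem (474.5,185), underarm (613,191.5). Next I'll move above the neck pin.

Call:
send_rows(moves=[[[0, 0, 0, 0.04, -0.5, -0.4, 0], [0, 0, 0, 0.04, -1.14, -0.9, 0], [0, 0, 0, 0.04, -1.14, -1.5, 0], [0, 0, 0, 0.04, -1.14, -2.1, 0], [0, 0, 0, 0.04, -1.14, -2.5, 0], [0, 0, 0, 0.04, -1.14, -2.65, 0], [0, 0, 0, 0.04, -1.14, -2.65, 0], [0, 0, 0, 0.04, -1.14, -2.65, 0]]])

```text
clock: 3.2
eef_pos: [621.7, 80.5, 81.9]
eef_rot: [[0.971, 0.002, 0.238], [-0.238, -0.001, 0.971], [0.002, -1.0, -0.001]]
ft_force: [0.2, 0.2, 0.7]
finger_gap: 0.7
```

```bash
python3 - <<'E'
from bench import ctrl
import cv2,numpy as np,pickle
o=ctrl.get_obs();print(o["clock"],o["eef_pos"],o["ft_force"])
a=ctrl.snapshot("side")["color"][155:225,255:350];b=ctrl.snapshot("wrist")["color"][150:330,240:400]
cv2.imwrite("pics/n1.png",np.hstack([cv2.resize(a,(400,300),interpolation=2),cv2.resize(b,(400,300)) if 0 else cv2.resize(b,(267,300),interpolation=2)])[:,:,::-1])
E
```

```text
3.2 [621.74266407  80.46277553  81.93425563] [0.15994    0.22632679 0.74365484]
```

View pics/n1.png

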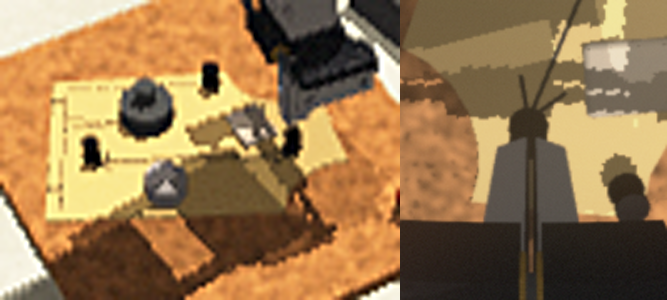

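The wrist crop (right) shows the neck pin directly behind the tip seam. The side crop (left) has the pin at (291,127) with the fingers above it. I'll check the fore-aft alignment numerically by projecting the tip corners.

```bash
python3 - <<'E'
from bench import ctrl
from h import *
o=ctrl.get_obs();s=ctrl.snapshot("side");p=o["eef_pos"];R=o["eef_rot"];im=s["color"].copy()
def pr(q):
    q=s["world_to_cam"]@np.r_[q,1];q=s["mtx"]@(q[:3]/q[2]);return q[:2]
cr=lambda q:((pr(q)-[255,155])*[400/95,300/70]).round()
print("tip",cr(p+R@[0,22,0]),"pin",cr([621,80.5,45]))
for a in(-8,8):
  for b in(-12.5,12.5):print(a,b,cr(p+R@[a,22,b]))
g=cv2.resize(s["color"][178:190,310:340],(750,300),interpolation=0)
h=cv2.convertScaleAbs(cv2.resize(s["color"][165:195,310:350],(800,600),interpolation=2),alpha=2.2)
def c2(q): return tuple(int(x) for x in (pr(q)-[310,165])*20)
for a,b in((-8,-12.5),(8,-12.5),(-8,12.5),(8,12.5),(0,0)):cv2.circle(h,c2(p+R@[a,22,b]),5,(255,0,0),-1)
cv2.circle(h,c2([621,80.5,45]),5,(0,255,0),-1)
cv2.imwrite("pics/n2.png",h[:,:,::-1])
E
```

```text
tip [292. 120.] pin [291. 132.]
-8 -12.5 [290. 132.]
-8 12.5 [278. 113.]
8 -12.5 [306. 126.]
8 12.5 [294. 107.]
```

View pics/n2.png

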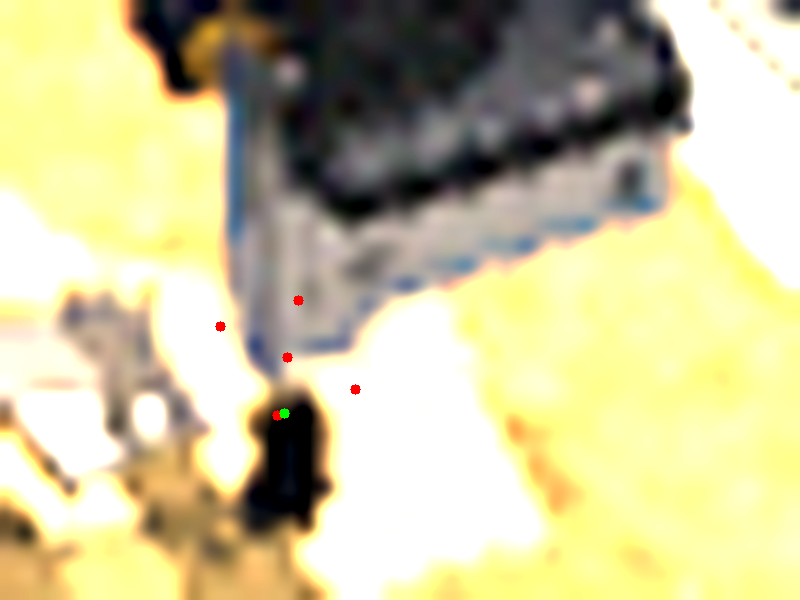

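The fingertips (spanning about 245–350, 305–375) sit over the pin top at (285,413), within 1–2 mm. Next I'll press gently.

Call:
send_rows(moves=[[[0, 0, 0, 0, 0, -0.15, 0], [0, 0, 0, 0, 0, -0.25, 0], [0, 0, 0, 0, 0, -0.32, 0], [0, 0, 0, 0, 0, -0.38, 0], [0, 0, 0, 0, 0, -0.43, 0], [0, 0, 0, 0, 0, -0.48, 0], [0, 0, 0, 0, 0, -0.5, 0], [0, 0, 0, 0, 0, -0.5, 0]]])

```text
clock: 4.35
eef_pos: [621.4, 80.6, 61.7]
eef_rot: [[0.971, 0.001, 0.238], [-0.238, -0.001, 0.971], [0.001, -1.0, -0.001]]
ft_force: [-2.4, 0.7, 4.3]
finger_gap: 0.3
```

Call:
send_rows(moves=[[[0, 0, 0, 0, 0, -0.01, 0], [0, 0, 0, 0, 0, -0.02, 0], [0, 0, 0, 0, 0, -0.03, 0], [0, 0, 0, 0, 0, -0.04, 0], [0, 0, 0, 0, 0, -0.05, 0], [0, 0, 0, 0, 0, -0.06, 0], [0, 0, 0, 0, 0, -0.06, 0], [0, 0, 0, 0, 0, -0.06, 0]]])

```text
clock: 5.35
eef_pos: [621.4, 80.5, 59.2]
eef_rot: [[0.971, 0.001, 0.238], [-0.238, -0.001, 0.971], [0.001, -1.0, -0.001]]
ft_force: [-2.8, 0.2, 4.2]
finger_gap: 0.7
```

Call:
send_rows(moves=[[[0, 0, 0, 0, 0, -0.005, 0], [0, 0, 0, 0, 0, -0.01, 0], [0, 0, 0, 0, 0, -0.015, 0], [0, 0, 0, 0, 0, -0.02, 0], [0, 0, 0, 0, 0, -0.025, 0], [0, 0, 0, 0, 0, -0.03, 0], [0, 0, 0, 0, 0, -0.03, 0], [0, 0, 0, 0, 0, -0.03, 0]]])

```text
clock: 6.35
eef_pos: [621.5, 80.5, 58.4]
eef_rot: [[0.971, 0.001, 0.238], [-0.238, -0.001, 0.971], [0.001, -1.0, -0.001]]
ft_force: [-4.1, -0.2, 7.3]
finger_gap: 0.5
```

Call:
send_rows(moves=[[[0, 0, 0, 0, 0, -0.005, 0], [0, 0, 0, 0, 0, -0.01, 0], [0, 0, 0, 0, 0, -0.015, 0], [0, 0, 0, 0, 0, -0.02, 0], [0, 0, 0, 0, 0, -0.02, 0], [0, 0, 0, 0, 0, -0.02, 0], [0, 0, 0, 0, 0, -0.02, 0], [0, 0, 0, 0, 0, -0.02, 0]]])

```text
clock: 7.35
eef_pos: [621.5, 80.6, 58.3]
eef_rot: [[0.971, 0.0, 0.238], [-0.238, -0.001, 0.971], [0.001, -1.0, -0.001]]
ft_force: [-5.5, 0.1, 7.8]
finger_gap: 0.5
```

Call:
send_rows(moves=[[[0, 0, 0, 0, 0, -0.01, 0], [0, 0, 0, 0, 0, -0.02, 0], [0, 0, 0, 0, 0, -0.025, 0], [0, 0, 0, 0, 0, -0.025, 0], [0, 0, 0, 0, 0, -0.025, 0], [0, 0, 0, 0, 0, -0.025, 0], [0, 0, 0, 0, 0, -0.025, 0], [0, 0, 0, 0, 0, -0.025, 0]]])

```text
clock: 8.35
eef_pos: [621.5, 80.5, 58.1]
eef_rot: [[0.971, -0.0, 0.238], [-0.238, -0.002, 0.971], [0.0, -1.0, -0.002]]
ft_force: [-4.6, 0.4, 10.3]
finger_gap: 0.4
```

The force climbed to 10 N with about 0.3 mm of motion, so the neck pin is bottomed. I'll lift and cross to the hem pin.

Call:
send_rows(moves=[[[0, 0, 0, 0, 0, 0.6, 0], [0, 0, 0, -0.2, 0.15, 1.3, 0], [0, 0, 0, -1.2, 0.9, 1.4, 0], [0, 0, 0, -2.4, 1.7, 1.4, 0], [0, 0, 0, -3.4, 2.4, 1.3, 0], [0, 0, 0, -3.67, 2.61, 1.0, 0], [0, 0, 0, -3.67, 2.61, 0.6, 0], [0, 0, 0, -3.67, 2.61, 0.5, 0]]])

```text
clock: 9.35
eef_pos: [475.0, 184.2, 76.5]
eef_rot: [[0.971, -0.002, 0.239], [-0.239, -0.002, 0.971], [-0.001, -1.0, -0.002]]
ft_force: [1.1, 0.2, -0.4]
finger_gap: 0.6
```

```bash
python3 - <<'E'
from bench import ctrl
from h import *
s=ctrl.snapshot("side");w=ctrl.snapshot("wrist");o=ctrl.get_obs();print(o["eef_pos"],o["ft_force"])
a=cv2.resize(s["color"][155:225,255:350],(500,368),interpolation=2);b=cv2.resize(w["color"][60:330,220:440],(300,368),interpolation=2)
cv2.imwrite("pics/h1.png",cv2.convertScaleAbs(np.hstack([a,b]),alpha=1.5)[:,:,::-1])
E
```

```text
[475.4006607  184.14298775  77.25006648] [0.22353459 0.64601667 0.24274839]
```

View pics/h1.png

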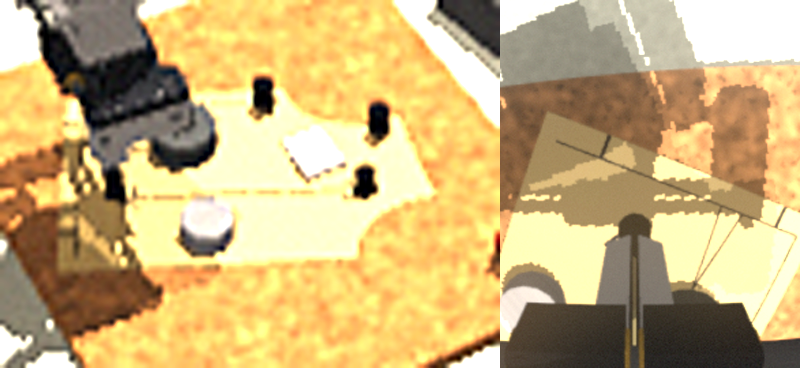

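The neck pin at (365,183) now sits visibly lower than the others, and the fingertips are centred over the hem pin. Pressing.

Call:
send_rows(moves=[[[0, 0, 0, 0, 0, -0.12, 0], [0, 0, 0, 0, 0, -0.2, 0], [0, 0, 0, 0, 0, -0.26, 0], [0, 0, 0, 0, 0, -0.31, 0], [0, 0, 0, 0, 0, -0.36, 0], [0, 0, 0, 0, 0, -0.4, 0], [0, 0, 0, 0, 0, -0.42, 0], [0, 0, 0, 0, 0, -0.42, 0]]])

```text
clock: 10.45
eef_pos: [475.6, 184.1, 60.6]
eef_rot: [[0.971, -0.001, 0.239], [-0.239, -0.002, 0.971], [-0.0, -1.0, -0.002]]
ft_force: [0.0, -2.0, 4.3]
finger_gap: 0.7
```

Call:
send_rows(moves=[[[0, 0, 0, 0, 0, -0.01, 0], [0, 0, 0, 0, 0, -0.02, 0], [0, 0, 0, 0, 0, -0.03, 0], [0, 0, 0, 0, 0, -0.035, 0], [0, 0, 0, 0, 0, -0.04, 0], [0, 0, 0, 0, 0, -0.04, 0], [0, 0, 0, 0, 0, -0.04, 0], [0, 0, 0, 0, 0, -0.04, 0]]])

```text
clock: 11.45
eef_pos: [475.6, 184.1, 58.9]
eef_rot: [[0.971, -0.001, 0.239], [-0.239, -0.002, 0.971], [-0.0, -1.0, -0.002]]
ft_force: [-0.4, -2.7, 4.3]
finger_gap: 0.5
```

Call:
send_rows(moves=[[[0, 0, 0, 0, 0, -0.01, 0], [0, 0, 0, 0, 0, -0.02, 0], [0, 0, 0, 0, 0, -0.03, 0], [0, 0, 0, 0, 0, -0.035, 0], [0, 0, 0, 0, 0, -0.035, 0], [0, 0, 0, 0, 0, -0.035, 0], [0, 0, 0, 0, 0, -0.035, 0], [0, 0, 0, 0, 0, -0.035, 0]]])

```text
clock: 12.45
eef_pos: [475.7, 184.1, 58.1]
eef_rot: [[0.971, -0.001, 0.239], [-0.239, -0.002, 0.971], [-0.0, -1.0, -0.002]]
ft_force: [-2.8, -2.4, 9.9]
finger_gap: 0.4
```

Call:
send_rows(moves=[[[0, 0, 0, 0, 0, -0.01, 0], [0, 0, 0, 0, 0, -0.02, 0], [0, 0, 0, 0, 0, -0.02, 0], [0, 0, 0, 0, 0, -0.02, 0], [0, 0, 0, 0, 0, -0.02, 0], [0, 0, 0, 0, 0, -0.02, 0], [0, 0, 0, 0, 0, -0.02, 0], [0, 0, 0, 0, 0, -0.02, 0]]])

```text
clock: 13.45
eef_pos: [475.8, 184.1, 58.0]
eef_rot: [[0.971, -0.001, 0.239], [-0.239, -0.002, 0.971], [-0.001, -1.0, -0.002]]
ft_force: [-3.4, -2.7, 10.7]
finger_gap: 0.6
```

The hem pin bottomed the same way (10 N at z 58). Moving to the underarm pin.

Call:
send_rows(moves=[[[0, 0, 0, 0, 0, 0.6, 0], [0, 0, 0, 0.1, 0, 1.4, 0], [0, 0, 0, 1.1, 0.05, 1.6, 0], [0, 0, 0, 2.3, 0.1, 1.6, 0], [0, 0, 0, 3.2, 0.18, 1.4, 0], [0, 0, 0, 3.43, 0.18, 1.0, 0], [0, 0, 0, 3.43, 0.18, 0.6, 0], [0, 0, 0, 3.43, 0.18, 0.5, 0]]])

```text
clock: 14.45
eef_pos: [611.0, 191.3, 75.6]
eef_rot: [[0.971, -0.005, 0.239], [-0.239, -0.002, 0.971], [-0.005, -1.0, -0.004]]
ft_force: [1.0, -0.3, 0.4]
finger_gap: 0.8
```

```bash
python3 - <<'E'
from bench import ctrl
from h import *
s=ctrl.snapshot("side");w=ctrl.snapshot("wrist");o=ctrl.get_obs();print(o["eef_pos"],o["ft_force"])
a=cv2.resize(s["color"][155:225,255:350],(500,368),interpolation=2);b=cv2.resize(w["color"][60:330,220:440],(300,368),interpolation=2)
cv2.imwrite("pics/u1.png",cv2.convertScaleAbs(np.hstack([a,b]),alpha=1.5)[:,:,::-1])
E
```

```text
[611.81588583 191.41288556  77.11516756] [-0.21398297 -0.63399872  0.46214628]
```

View pics/u1.png

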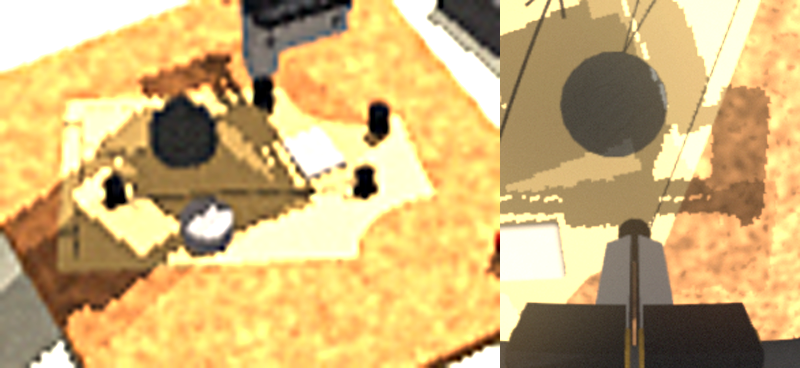

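The fingertips are over the underarm pin at (262,92). The neck and hem pins are low, and nothing has shifted.

Call:
send_rows(moves=[[[0, 0, 0, 0.02, 0, -0.12, 0], [0, 0, 0, 0.02, 0, -0.2, 0], [0, 0, 0, 0.02, 0, -0.26, 0], [0, 0, 0, 0.02, 0, -0.31, 0], [0, 0, 0, 0.02, 0, -0.36, 0], [0, 0, 0, 0.02, 0, -0.4, 0], [0, 0, 0, 0.02, 0, -0.44, 0], [0, 0, 0, 0.02, 0, -0.44, 0]]])

```text
clock: 15.55
eef_pos: [612.7, 191.5, 59.5]
eef_rot: [[0.971, -0.003, 0.239], [-0.239, -0.002, 0.971], [-0.002, -1.0, -0.003]]
ft_force: [-1.3, -0.2, 4.3]
finger_gap: 0.1
```

Call:
send_rows(moves=[[[0, 0, 0, 0, 0, -0.01, 0], [0, 0, 0, 0, 0, -0.02, 0], [0, 0, 0, 0, 0, -0.03, 0], [0, 0, 0, 0, 0, -0.035, 0], [0, 0, 0, 0, 0, -0.035, 0], [0, 0, 0, 0, 0, -0.035, 0], [0, 0, 0, 0, 0, -0.035, 0], [0, 0, 0, 0, 0, -0.035, 0]]])

```text
clock: 16.55
eef_pos: [612.7, 191.5, 58.5]
eef_rot: [[0.971, -0.003, 0.239], [-0.239, -0.002, 0.971], [-0.002, -1.0, -0.003]]
ft_force: [-3.0, -1.1, 6.0]
finger_gap: 0.4
```

Call:
send_rows(moves=[[[0, 0, 0, 0, 0, -0.01, 0], [0, 0, 0, 0, 0, -0.02, 0], [0, 0, 0, 0, 0, -0.03, 0], [0, 0, 0, 0, 0, -0.04, 0], [0, 0, 0, 0, 0, -0.04, 0], [0, 0, 0, 0, 0, -0.04, 0], [0, 0, 0, 0, 0, -0.04, 0], [0, 0, 0, 0, 0, -0.04, 0]]])

```text
clock: 17.55
eef_pos: [612.9, 191.5, 58.0]
eef_rot: [[0.971, -0.003, 0.239], [-0.239, -0.002, 0.971], [-0.003, -1.0, -0.003]]
ft_force: [-5.6, -1.0, 10.8]
finger_gap: 0.6
```

Call:
send_rows(moves=[[[0, 0, 0, 0, 0, 0.5, 0], [0, 0, 0, 0, 0, 1.3, 0], [0, 0, 0, -0.5, 0.5, 2.2, 0], [0, 0, 0, -1.2, 0.8, 3, 0], [0, 0, 0, -2, 1, 3.5, 0], [0, 0, 0, -2.5, 1, 3.5, 0], [0, 0, 0, -2.5, 1, 3.5, 0], [0, 0, 0, -2.5, 1, 3.5, 0]]])

```text
clock: 18.55
eef_pos: [513.4, 231.3, 198.0]
eef_rot: [[0.971, -0.003, 0.239], [-0.239, -0.002, 0.971], [-0.002, -1.0, -0.003]]
ft_force: [0.3, -0.1, -1.0]
finger_gap: 0.4
```

```bash
python3 - <<'E'
from bench import ctrl
from h import *
s=ctrl.snapshot("side");w=ctrl.snapshot("scene");o=ctrl.get_obs();print(o["clock"],o["eef_pos"],o["ft_force"])
b=cv2.resize(w["color"][155:230,320:410],(360,300),interpolation=2);a=cv2.resize(s["color"][155:225,255:350],(407,300),interpolation=2)
d=pickle.load(open("s0.pkl","rb"));a0=cv2.resize(d["side"]["color"][155:225,255:350],(407,300),interpolation=2);b0=cv2.resize(d["scene"]["color"][155:230,320:410],(360,300),interpolation=2)
cv2.imwrite("pics/f1.png",cv2.convertScaleAbs(np.vstack([np.hstack([a0,b0]),np.hstack([a,b])]),alpha=1.3)[:,:,::-1])
E
```

```text
18.65 [513.53198066 231.2474166  197.74741263] [ 0.27634451  0.02578719 -0.26178137]
```

View pics/f1.png

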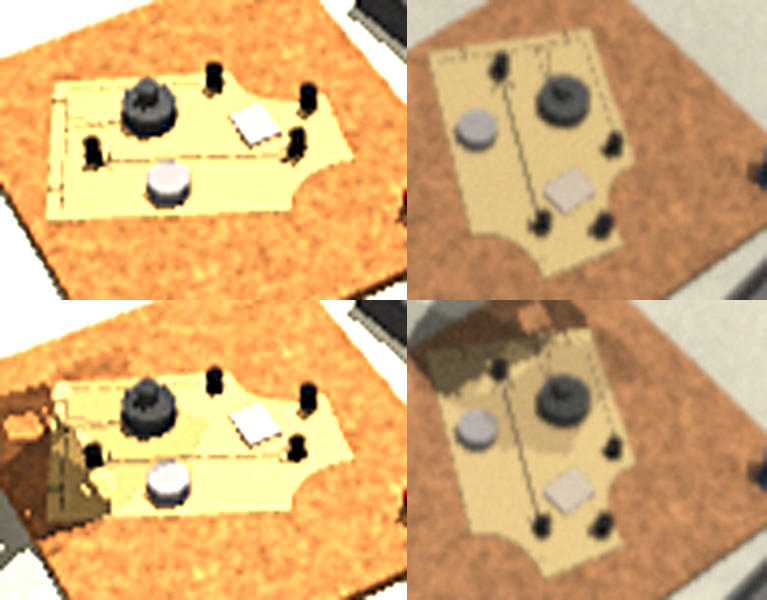

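In the before (top) and after (bottom) pair, the neck, hem and underarm heads are lower. The shoulder pin, weights and chalk are unchanged, and the arm is clear. Handing in.

```bash
python3 -c "
from bench import ctrl
print(ctrl.hand_in())"
```

```text
the job is handed in; nothing more can be done
None
```

I pushed the neck, hem and underarm pins home in that order with the closed fingertips, then lifted the arm clear and handed the job in at about 19 s.

- **Pins pushed:** each one slid against about 4–5 N. At a TCP height of 58 mm, about where the collar should meet the card, the force climbed to 10–11 N with almost no further travel, so I take all three as home. I had no direct reading of the pin heights, and hand-in gave no verdict.
- **Force:** readings at the end of each move never passed 11 N vertically, against the 30 N limit. A sideways force of up to about 5.6 N built up on the fingers while pressing.
- **Everything else:** before and after pictures show the three heads lower, with the shoulder pin, both weights and the chalk unchanged. I did not compare the pincushion, shears, thread cone or awl at the end, but the arm never went near them at low height.
- **Measurement:** two camera views agreed on the pin positions to about 1.5 mm. My first rough pixel picks were off by up to 10 mm, mainly because the fingers hid the shoulder pin, and I refined them before pressing.

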